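Park and collapse the telescoping dust spout

TASK

Put away the telescoping dust spout lying on the polishing bench: first push its sleeve into the parking stops so that the closed end is flush against the end block and its side is flush against both side blocks. Then collapse it there fully home, innermost first: the nozzle tube home into the middle tube, after that the middle tube home into the sleeve. Leave it released against all the stops, and do not disturb the spray can, tin, jar or buffing wheel.

Things in the scene. Friction and masses are not known exactly. Their poses are not given: they have to be found in the camera images.
- sleeve: Outer tube of a loose bare-aluminium spout lying flat on the bench: square tube 44 x 44 mm, 110 mm long, with a closed flat end and, 22 mm from that end, a low round hose port on top (32 mm across, 8 mm high). Origin: centre of the bottom edge of the closed end (on the bench). x runs along the tube from the closed end towards the nozzle, y across it, z up. About 0.7 kg in all (varies); drags at 2 to 8 N.
- middle (a joint): How far the middle tube (35 mm square, with a 38 mm square collar 12 mm long at its outer end) is drawn out of the sleeve, in m: 0 = fully home (collar against the sleeve's mouth), 0.06 = fully out. Slides along the sleeve's x, stays where left, takes about 8 N to slide.
- nozzle (a joint): How far the nozzle tube (innermost) is drawn out of the middle tube, in m: 0 = fully home (mouthpiece against the middle tube's collar), 0.06 = fully out. Stays where left, takes about 3 N to slide, so that pushing on the nozzle moves it home before the middle tube begins to move.
- sleeve_grip (a point): Centre of the sleeve, halfway along it (55 mm from the closed end) and 22 mm above the bench: grip here across the 44 mm width, fingers between the side blocks when parked. Its axes are the sleeve's.
- nozzle_grip (a point): Centre of the nozzle's mouthpiece (30 mm square, 50 mm long, then a lip 35 mm square and 5 mm thick at the open mouth), 22 mm above the bench, 29 mm out from the mouthpiece's inner end and 26 mm short of the mouth's outer face; 151 mm from the sleeve's origin plus both joint values. Sleeve's axes. Always outside the other tubes; grip across its 30 mm width.
- dock: Parking stops of dark steel, fixed to the bench. The origin lies on the bench where the sleeve's origin belongs when parked, and its axes are those that the parked sleeve must have (x along the tube to the nozzle). The +y side is open. A flat strap 2.5 mm thick joins the blocks outside the sleeve's place (y -24 to -44 mm) and under the end block.
- end_stop (a point): End block of the parking stops, 44 mm wide, 14 mm thick, 30 mm high: the middle of its face at bench level, which is the dock's x = 0 (the block lies on the -x side). The sleeve's closed end goes against it. Axes are the dock's.
- side_stops (a point): Midpoint, at bench level, between the faces of the two side blocks (each 14 x 14 mm, 30 mm high), which are centred at the dock's x = 12 and 98 mm with their faces at its y = -22 mm (the blocks lie on the -y side). The sleeve's side goes against both. Axes are the dock's.
- spray_can: Bystander: upright spray can, 60 mm across, 170 mm high; origin at the centre of its underside.
- jar: Bystander: lidded jar, 70 mm across, 75 mm high; origin at the centre of its underside.
- tin: Bystander: plain steel tin, 84 mm across, 85 mm high; origin at the centre of its underside.
- buff: Bystander: buffing wheel lying flat, 110 mm across, 26 mm high; origin at the centre of its underside.
Not all that is in view belongs to the job. What is shaped like the sleeve but green or pink is not meant.

How it is judged (in metres and radians):
On the way, in this order (a step that is already met when the one before it is completed fails the run):
1. the sleeve lies flat against the end block and both side blocks, within 4 mm and 0.05 rad (x of sleeve in the frame of dock between -0.004 and 0.004 m and y of sleeve in the frame of dock between -0.004 and 0.004 m and angle between the x axis of sleeve and the x axis of dock, either way round below 0.05 rad and angle between sleeve's own z axis and vertical below 0.05 rad and height (world z) of sleeve below 0.005 m and x of nozzle_grip in the frame of dock above 0.1 m), for 0.2 s.
2. the nozzle tube is home in the middle tube (within 3 mm) while the middle tube is still out by more than 10 mm (value of joint nozzle below 0.003 m and value of joint middle above 0.01 m), for 0.05 s.
3. the middle tube is home in the sleeve too (within 3 mm) (value of joint each of middle, nozzle below 0.003 m), for 0.2 s.
At the end, for the whole second after the job is handed in: The sleeve lies flat and at rest at the parking stops, its origin within 4 mm of the dock's along each axis and its axis within 0.05 rad of the dock's, with the nozzle tube and the middle tube both home within 3 mm (all of step 1 and all of step 3 and linear speed of sleeve below 0.01 m/s and angular speed of sleeve below 0.1 rad/s); the robot touches nothing.
It fails at once if a bystander is moved more than 20 mm (distance of any of spray_can, jar, tin, buff from where it was at the start of the episode above 0.02 m).
It also fails if it takes over 54 s, if anything falls off the work surface, if the arm or the gripper's body presses on something with over 40 N, if the wrist force passes 120 N, or if a joint passes its speed limit or range.

ROBOT

A 6-joint arm with a two-finger parallel gripper is mounted at the origin on the work surface. World frame = base frame: x ahead of the robot, y to its left, z up, the work surface at z = 0. Lengths are in mm, angles in rad, forces in N, time in s.
With the tool pointing down it reaches from about 350 to 775 mm from the base axis. Payload 7.3 kg.
Tool frame: the origin (TCP) lies midway between the tips of the shut fingers; the grasp point (between the pads) lies 19 mm behind it (bot.tcp_to_grasp is the distance from the TCP to the grasp point, in mm); z points along the fingers, y is the line along which they close (so a half turn about z gives the same grasp; the last joint's range is limited). The gripper opens to 92 mm and grips with 3 to 60 N. Pads are 19 mm wide; open, the fingers measure 130 mm over their backs; the gripper's body (75 mm by 190 mm) begins 47 mm behind the grasp point.
Start: joints at [-1.295, 0.342, 1.524, -0, 1.275, -0.146], TCP at [214.961, -478.996, 226.741] pointing down, gripper open.
Joint ranges: [-2.53, 2.53], [-0.77, 2.02], [0.04, 2.7], [-1, 4.14], [0.28, 2.66], [-3.11, 3.11]. Speed limits (rad/s): [2.57, 2.57, 3.14, 3.14, 3.14, 3.14].

INTERFACE

Orientations are given as [roll, pitch, yaw] about the fixed x, y, z axes, in that order (R = Rz(yaw) Ry(pitch) Rx(roll)).
In Python, from plant import bot, viewer gives the robot as it stands. The module is installed in compiled form; this text tells all that it offers.
- The arm moves only by the shell command python3 -m handwheel 'ROWS'. ROWS is text: rows parted by semicolons, each of 7 numbers parted by spaces: the shift along the tool's x, y, z scaled (see below), then the turn, a rotation vector about the tool's x, y, z scaled (see below), then the opening, from -1 (shut) to 1 (fully open), so that 0 is half open. In form: tx ty tz rx ry rz gripper; .... A call has 1 to 8 rows; each row is the pose to reach, as a shift and turn from the pose commanded when the call began, along the tool's axes at that moment, turning the shorter way round; what a row does not reach only later rows make up. The controller multiplies each number of a shift by 10 cm and each number of a turn by pi rad. A row lasts 1/12 s, in which the tool goes at most 41.7 mm and 7.16 degrees, less where a joint would pass 70% of its speed; a pose out of reach is approached as far as the arm can. A call with a number of a shift or a turn outside -1 to 1 is refused whole. A call with a gripper value outside its range is refused whole. The fingers move at their own pace and stop on an object; the grip force is fixed at half the most. Time passes only in rows, so rows that repeat a pose let the fingers close. It gives the time, the measured TCP pose, the force, the opening and the grip force at its end, in the units of the state.
- bot.get_obs(): the state, without advancing time (a new reading comes with each control period).
- viewer.capture(name): name is "scene" or "side" or "wrist"; returns a dict with "frame" (420x560x3 uint8, red, green, blue), "fov_y" (degrees; the focal length in pixels is half the picture's height over the tangent of half this angle, whatever the lens; pixels are square), "cx", "cy" (the principal point, pixels), "T" (4x4, takes a point from camera to world coordinates). Camera axes: x right, y down, z forward; pixel columns grow to the right and rows downward; lengths in mm; the calibration is good to about 2 mm. A picture is of the moment at which its call begins. There is no depth.
- bot.close_job(): hands the job in; it is judged then, once.
Trained networks look in a picture, given as the dict that the camera call returned (one of the last four; its "shot" number tells which), for a name from the list of things; names that differ only in an ending like _2 or _b are one class to them, and where a whole thing is asked for, a point or a joint stands for the part that bears it (a point fixed in the world has none). Each returns a list of dicts, best first, with "score" (0 to 1); they miss things now and then, are a little off and sometimes report something else, mostly with a low value. They report only what shows in the picture. A call takes as long as a camera call. They do not tell look-alikes from the thing itself.
- viewer.recognise(target, picture): "centre" ([column, row] in pixels, amid what is visible of it).
- viewer.cut_out(target, picture): "pixels" (420x560 bool, what is visible of it) and "centre" ([column, row] in pixels, amid what is visible of it).
The state is a dict: "time": time; "joint_positions": joint angles; "dq": joint speeds; "tau": joint torques, N m; "tool_pos": TCP position; "tcp_rot": TCP orientation; "contact_force": force on the tool from outside, world axes, zero at the start; "moment": the same for the moment, N m; "grip_width": finger opening in mm; "finger_force": force on a finger pad.
Only numpy, scipy, OpenCV 4.12 (cv2) and the standard library are available. Lean on these libraries where they do the work, as an engineer would, in place of code of your own. Each camera call takes 0.05 s, during which the arm holds its last target. There are 200 camera calls.

## Working session

There is one attempt and no reset: what is moved stays moved. The work goes in short steps, Python scripts to look and compute and a shell command to move; the robot and the scene stay as the last step left them, time stands still between calls to the robot, and variables do not carry over. Pictures are saved under pics/ and viewed, at most 10 in all, crops included, and the job is handed in when it is done.

```bash
mkdir -p pics; cat > h.py <<'E'
import numpy as np, cv2
from plant import bot, viewer
def ray(p,uv):
    f=p["frame"].shape[0]/2/np.tan(np.radians(p["fov_y"])/2)
    d=np.array([(uv[0]-p["cx"])/f,(uv[1]-p["cy"])/f,1.]);T=np.array(p["T"])
    return T[:3,3],T[:3,:3]@d
def at(p,uv,z):
    o,d=ray(p,uv); return (o+d*(z-o[2])/d[2])[:2]
def px(p,X):
    f=p["frame"].shape[0]/2/np.tan(np.radians(p["fov_y"])/2)
    T=np.array(p["T"]);c=T[:3,:3].T@(np.array(X,float)-T[:3,3]);return [p["cx"]+f*c[0]/c[2],p["cy"]+f*c[1]/c[2]]
def save(p,n,fr=None): cv2.imwrite(n,cv2.cvtColor(p["frame"] if fr is None else fr,cv2.COLOR_RGB2BGR))
E
python3 - <<'E'
from h import *
np.set_printoptions(precision=1,suppress=True)
a=viewer.capture("scene");b=viewer.capture("side")
im=np.hstack([cv2.resize(x["frame"],(560,420)) for x in (a,b)])
save(a,"pics/a.png");save(b,"pics/b.png")
for p,n in((a,"scene"),(b,"side")):
  print(n,np.array(p["T"])[:3,3],p["fov_y"])
  for t,z in (("sleeve",22),("nozzle_grip",22),("sleeve_grip",22),("middle",22),("dock",0),("end_stop",0),("side_stops",0),("spray_can",85),("jar",37),("tin",42),("buff",13)):
    for r in viewer.recognise(t,p)[:3]: print(t,round(r["score"],2),np.array(r["centre"]),at(p,r["centre"],z))
E
```

```text
scene [1007.3 -766.2  656.1] 50.47480646298729
sleeve 0.98 [289.8 205.8] [555.2  24. ]
sleeve 0.73 [376.3 242.3] [790.9   6.4]
sleeve 0.69 [187.4 221.2] [ 384.6 -162. ]
nozzle_grip 0.88 [160.2 224.3] [ 339.5 -205.4]
nozzle_grip 0.73 [317.5 184.2] [565.7 151.3]
nozzle_grip 0.73 [406.1 253.8] [860.3   4.6]
sleeve_grip 0.92 [374.  243.7] [788.4  -1. ]
sleeve_grip 0.67 [288.2 206.1] [552.5  20.7]
sleeve_grip 0.56 [192.8 220.9] [ 394.5 -154.2]
middle 0.81 [166.9 224.8] [ 353.9 -198.4]
middle 0.8 [309.7 191.3] [564.9 109.2]
middle 0.78 [399.3 253.6] [847.6  -2.7]
dock 0.7 [278.2 253. ] [ 612.2 -121.3]
end_stop 0.66 [277.4 253.7] [ 611.9 -124.2]
side_stops 0.59 [281.3 254. ] [ 619.8 -120.4]
spray_can 0.86 [371.2 135.7] [616.5 380.7]
spray_can 0.6 [274.4 254.6] [ 659.7 -212.8]
jar 0.92 [135.6 279.3] [ 441.3 -374.2]
jar 0.21 [310.9 190.7] [576.6  92.6]
tin 0.59 [215.3 325.3] [ 646.6 -383.2]
buff 0.75 [318.1 150.2] [468.6 339.8]
buff 0.32 [315.8 184.4] [556.  160.9]
side [468.3 697.7 870. ] 51.22872792167743
sleeve 0.76 [283.2 237. ] [568.8  38.3]
sleeve 0.75 [352.5 189.9] [ 406.7 -147.2]
sleeve 0.68 [202.8 215. ] [784.   -4.5]
nozzle_grip 0.83 [272.7 271.8] [578.2 142.7]
nozzle_grip 0.66 [170.9 215. ] [865.6   6.8]
nozzle_grip 0.64 [380.1 176.6] [ 333.3 -209.1]
sleeve_grip 0.89 [284.6 236.8] [565.4  37.2]
sleeve_grip 0.82 [200.1 217.4] [788.7   4.4]
sleeve_grip 0.81 [358.  189.3] [ 392.2 -151.4]
middle 0.84 [279.  256.8] [570.1  98.7]
middle 0.82 [376.5 177.1] [ 343.1 -205.8]
middle 0.6 [175.1 213.9] [856.    1.7]
dock 0.79 [269.3 190.1] [ 633.1 -137.1]
end_stop 0.63 [272.  186.8] [ 627.7 -150.8]
side_stops 0.81 [271.3 185.7] [ 630.3 -154.8]
spray_can 0.66 [227.7 357.1] [623.  382.3]
jar 0.83 [346.3 133. ] [ 435.9 -369. ]
tin 0.84 [274.5 121. ] [ 657.6 -391.9]
buff 0.96 [318.  376.2] [452.5 366.2]
```

View pics/a.png

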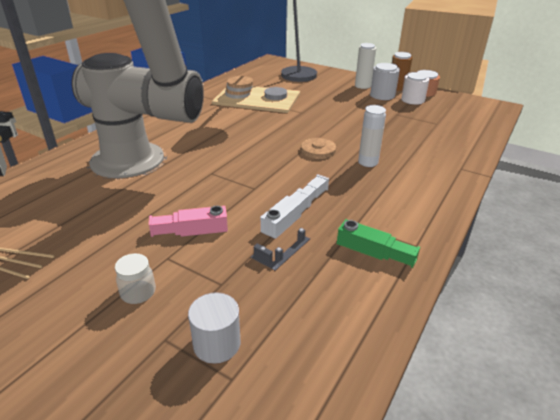

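View pics/b.png

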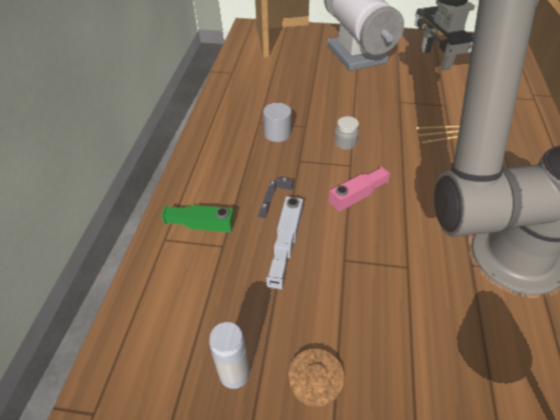

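The aluminium sleeve is at about pixel (288,215) in the scene view and (288,225) in the side view, with its nozzle pointing towards +y. The dock's end block is at about (265,255) scene / (285,183) side. Its side blocks are on the +x side, and the pink and green spouts are decoys.

```bash
python3 - <<'E'
from h import *
from scipy.spatial.transform import Rotation as R
np.set_printoptions(precision=3,suppress=True)
o=bot.get_obs();print(o["time"],o["tool_pos"],o["tcp_rot"],o["grip_width"],bot.tcp_to_grasp)
M=R.from_euler("xyz",o["tcp_rot"]).as_matrix();print(M)
w=viewer.capture("wrist");T=np.array(w["T"]);print(T,w["fov_y"]);print("cam in tool",M.T@(T[:3,3]-o["tool_pos"]),M.T@T[:3,:3])
print("target shift tool",M.T@(np.array([560,-60,330])-o["tool_pos"]))
E
```

```text
1.2 [ 214.954 -478.997  226.745] [3.142 0.    0.422] 91.7529069014322 18.8
[[ 0.912  0.409  0.   ]
 [ 0.409 -0.912 -0.   ]
 [-0.     0.    -1.   ]]
[[   0.409   -0.878   -0.249  281.393]
 [  -0.912   -0.394   -0.111 -448.707]
 [  -0.       0.273   -0.962  384.13 ]
 [   0.       0.       0.       1.   ]] 60.53695580503588
cam in tool [  73.015   -0.424 -157.386] [[ 0.    -0.962 -0.273]
 [ 1.     0.    -0.   ]
 [ 0.    -0.273  0.962]]
target shift tool [ 486.33  -241.024 -103.283]
```

```bash
A() { tail -n 3; }
python3 -m handwheel '0.97 -0.48 -0.2 0 0 0 1;0.97 -0.48 -0.2 0 0 0 1;0.97 -0.48 -0.2 0 0 0 1'
python3 -m handwheel '0.97 -0.48 -0.2 0 0 0 1;0.97 -0.48 -0.2 0 0 0 1;0.97 -0.48 -0.2 0 0 0 1'
python3 -m handwheel '0.97 -0.48 -0.2 0 0 0 1;0.97 -0.48 -0.2 0 0 0 1;0.97 -0.48 -0.2 0 0 0 1'
python3 -m handwheel '0.97 -0.48 -0.2 0 0 0 1;0.97 -0.48 -0.2 0 0 0 1;0.97 -0.48 -0.2 0 0 0 1'
python3 -m handwheel '0.97 -0.48 -0.2 0 0 -0.33 1;0.97 -0.48 -0.2 0 0 -0.33 1;0.97 -0.48 -0.2 0 0 -0.33 1;0.97 -0.48 -0.2 0 0 -0.33 1;0.97 -0.48 -0.2 0 0 -0.33 1;0.97 -0.48 -0.2 0 0 -0.33 1;0.97 -0.48 -0.2 0 0 -0.33 1;0.97 -0.48 -0.2 0 0 -0.33 1'
python3 - <<'E'
from h import *
np.set_printoptions(precision=1,suppress=True)
o=bot.get_obs();print(o["time"],o["tool_pos"],o["tcp_rot"],o["joint_positions"])
p=viewer.capture("wrist");save(p,"pics/w.png");np.save("w.npy",p,allow_pickle=True)
for t,z in (("sleeve",22),("nozzle_grip",22),("sleeve_grip",22),("middle",22),("dock",0),("end_stop",0),("side_stops",0)):
    for r in viewer.recognise(t,p)[:2]: print(t,round(r["score"],2),np.array(r["centre"]),at(p,r["centre"],z))
E
```

```text
time: 1.5
tool_pos: [285.0, -393.4, 247.2]
tcp_rot: [-3.141, -0.001, 0.421]
contact_force: [0.7, -0.3, -0.1]
grip_width: 91.7
finger_force: 0.0
time: 1.75
tool_pos: [354.3, -309.5, 267.6]
tcp_rot: [3.141, -0.001, 0.423]
contact_force: [0.3, 0.4, 0.3]
grip_width: 91.9
finger_force: 0.0
time: 2.0
tool_pos: [423.2, -225.8, 287.7]
tcp_rot: [3.141, -0.001, 0.423]
contact_force: [0.3, 0.8, 0.3]
grip_width: 91.9
finger_force: 0.0
time: 2.25
tool_pos: [492.1, -142.1, 307.6]
tcp_rot: [3.141, -0.002, 0.423]
contact_force: [-0.1, -1.1, 0.3]
grip_width: 91.7
finger_force: 0.0
time: 2.92
tool_pos: [559.2, -61.3, 326.6]
tcp_rot: [-3.141, 0.0, 1.428]
contact_force: [0.4, -0.1, -1.2]
grip_width: 91.9
finger_force: 0.0
2.9167 [559.2 -61.3 326.6] [-3.1  0.   1.4] [-0.2  0.4  1.2 -0.   1.6 -0.1]
sleeve 0.79 [263.3 101.5] [556.4  23.8]
sleeve 0.71 [184.8 225.9] [ 427.4 -119.9]
nozzle_grip 0.79 [260.4  22.7] [566.2 110.8]
nozzle_grip 0.6 [519.5  77.4] [866.4   7.4]
sleeve_grip 0.65 [184.8 230.3] [ 426.1 -126. ]
sleeve_grip 0.58 [452.9  86.5] [786.8   8.3]
middle 0.89 [512.6  75.1] [858.   11.2]
middle 0.85 [262.6  49.6] [564.4  81.9]
end_stop 0.92 [326.5 204.9] [ 622. -124.]
```

View pics/w.png

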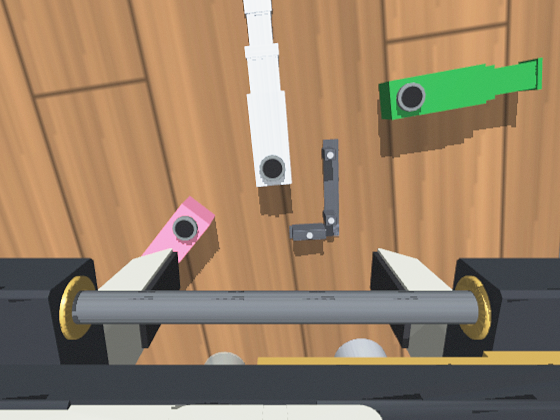

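The sleeve's closed end is at about (274,186), with the port at (271,167) and the nozzle running off the top at (258,5). The dock's end block is at about (309,235), with side blocks at about (331,221) and (330,153). I'll crop in for the edges.

```bash
python3 - <<'E'
from h import *
p=np.load("w.npy",allow_pickle=True).item()
f=p["frame"]
a=cv2.resize(f[135:245,280:350],None,fx=5,fy=5,interpolation=cv2.INTER_CUBIC)
b=cv2.resize(f[60:225,235:305],None,fx=3.333,fy=3.333,interpolation=cv2.INTER_CUBIC)
b=cv2.resize(b,(b.shape[1],550))
for k in range(0,110,10): cv2.putText(a,str(135+k),(0,k*5+4),0,.3,(255,255,0));cv2.line(a,(0,k*5),(350,k*5),(255,255,0),1) if k%20==0 else 0
for k in range(0,70,10): cv2.putText(a,str(280+k),(k*5,8),0,.3,(255,0,0))
for k in range(0,165,15): cv2.putText(b,str(60+k),(0,int(k*3.333)+4),0,.3,(255,0,0))
for k in range(0,70,10): cv2.putText(b,str(235+k),(int(k*3.333),8),0,.3,(255,0,0))
save(p,"pics/crop.png",np.hstack([a,b]))
E
```

```text
(no output)
```

View pics/crop.png

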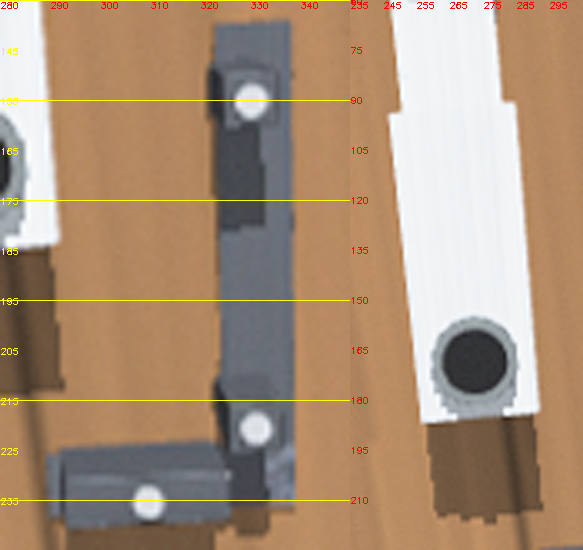

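```bash
cat > fit.py <<'E'
from h import *
from scipy.optimize import least_squares
def pose(p,pts,g):
    def loc(v,q): c,s=np.cos(v[2]),np.sin(v[2]);return [v[0]+c*q[0]-s*q[1],v[1]+s*q[0]+c*q[1],q[2]]
    r=least_squares(lambda v:np.ravel([np.subtract(px(p,loc(v,q)),u) for q,u in pts]),g,x_scale=[10,10,.1])
    return r.x,np.round(r.fun,1)
E
python3 - <<'E'
from fit import *
np.set_printoptions(precision=3,suppress=True)
p=np.load("w.npy",allow_pickle=True).item()
d,e=pose(p,[((12,-29,30),(331.2,220.6)),((98,-29,30),(330.4,155)),((-7,0,30),(309.6,235.4))],[600,-150,1.5]);print("dock",d,e)
s,e=pose(p,[((0,22,44),(256.3,186.9)),((0,-22,44),(292,183.6)),((110,22,44),(246.7,93.6)),((110,-22,44),(284.8,90)),((22,0,52),(272.5,168.6))],[560,-20,1.5]);print("sleeve",s,e)
c,sn=np.cos(s[2]),np.sin(s[2]);print("grip",s[0]+55*c,s[1]+55*sn)
E
```

```text
dock [ 592.764 -147.14     1.483] [-0.  -0.  -0.   0.2  0.  -0.1]
sleeve [555.391 -76.85    1.517] [ 0.2 -0.5 -0.2 -0.2  0.2  0.3 -0.2  0.4 -0.  -0.2]
grip 558.3707135785356 -21.931050745171802
```

```bash
python3 -m handwheel '0.39 -0.06 1 0 0 -0.028 1;0.39 -0.06 1 0 0 -0.028 1;0.39 -0.06 1 0 0 -0.028 1;0.39 -0.06 1 0 0 -0.028 1' | head -3
python3 -m handwheel '0 0 1 0 0 0 1;0 0 1 0 0 0 1;0 0 1 0 0 0 1;0 0 1 0 0 0 1' | head -3
python3 -m handwheel '0 0 0.6 0 0 0 1;0 0 0.6 0 0 0 1;0 0 0.6 0 0 0 1' | head -3
python3 - <<'E'
from h import *
p=viewer.capture("wrist");save(p,"pics/w2.png");o=bot.get_obs();print(o["tool_pos"],o["tcp_rot"])
E
```

```text
time: 3.65
tool_pos: [556.1, -20.1, 221.6]
tcp_rot: [-3.131, -0.002, 1.51]
time: 3.98
tool_pos: [557.5, -22.4, 124.0]
tcp_rot: [-3.135, -0.0, 1.509]
time: 4.23
tool_pos: [558.5, -22.4, 65.5]
tcp_rot: [-3.138, -0.0, 1.509]
[559.72103409 -22.54502439  67.61117956] [-3.14154406e+00  2.00543679e-04  1.50902044e+00]
```

View pics/w2.png

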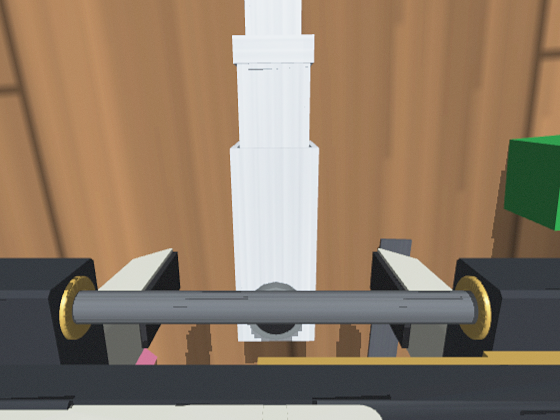

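The sleeve is centred between the fingers (columns 232–318, fingers at 175 and 372). Next I descend and close.

```bash
python3 -m handwheel '0 0 0.4 0 0 0 1;0 0 0.5 0 0 0 1;0 0 0.595 0 0 0 1;0 0 0.595 0 0 0 1' 
python3 -m handwheel '0 0 0 0 0 0 -0.1;0 0 0 0 0 0 -0.3;0 0 0 0 0 0 -0.6;0 0 0 0 0 0 -1;0 0 0 0 0 0 -1;0 0 0 0 0 0 -1;0 0 0 0 0 0 -1;0 0 0 0 0 0 -1'
```

```text
time: 4.62
tool_pos: [559.2, -22.2, 7.4]
tcp_rot: [-3.141, 0.0, 1.51]
contact_force: [0.1, -0.4, -0.0]
grip_width: 91.9
finger_force: 0.0
time: 5.28
tool_pos: [558.9, -22.0, 7.3]
tcp_rot: [-3.141, 0.0, 1.51]
contact_force: [-0.4, 0.4, 0.2]
grip_width: 43.9
finger_force: 30.0
```

```bash
python3 -m handwheel '-0.1 0.05 0 0 0 0.004 -1;-0.2 0.11 0 0 0 0.0086 -1;-0.3 0.16 0 0 0 0.0086 -1;-0.4 0.21 0 0 0 0.0086 -1;-0.5 0.26 0 0 0 0.0086 -1;-0.575 0.311 0 0 0 0.0086 -1;-0.575 0.311 0 0 0 0.0086 -1;-0.575 0.311 0 0 0 0.0086 -1' 
python3 - <<'E'
from h import *
p=viewer.capture("wrist");save(p,"pics/w3.png");q=viewer.capture("side");f=q["frame"][150:250,220:330]
save(p,"pics/w3.png",np.hstack([p["frame"][150:,100:450],cv2.resize(f,(297,270),interpolation=cv2.INTER_CUBIC)]))
np.save("q.npy",q,allow_pickle=True)
E
```

```text
time: 5.95
tool_pos: [587.6, -83.2, 7.3]
tcp_rot: [3.139, 0.002, 1.482]
contact_force: [1.4, -4.0, -0.1]
grip_width: 43.9
finger_force: 29.9
```

View pics/w3.png

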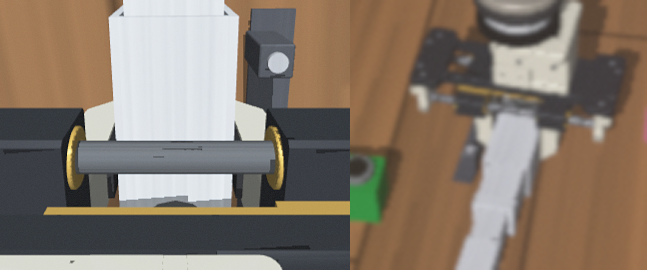

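The sleeve's right edge (column ~338 in the full frame) is just short of the far side block, and the axes look parallel. I'll push sideways, then endways.

```bash
python3 -m handwheel '0 0.04 0 0 0 0 -1;0 0.08 0 0 0 0 -1;0 0.1 0 0 0 0 -1;0 0.1 0 0 0 0 -1;0 0.1 0 0 0 0 -1' 
python3 -m handwheel '0 0.02 0 0 0 0 -1;0 0.02 0 0 0 0 -1;0 0.02 0 0 0 0 -1' 
python3 -m handwheel '0 0.02 0 0 0 0 -1;0 0.02 0 0 0 0 -1;0 0.02 0 0 0 0 -1'
```

```text
time: 6.47
tool_pos: [595.3, -81.5, 7.3]
tcp_rot: [-3.139, -0.0, 1.484]
contact_force: [-4.8, -0.0, 4.8]
grip_width: 43.8
finger_force: 29.9
time: 6.72
tool_pos: [596.9, -81.6, 7.3]
tcp_rot: [-3.138, -0.0, 1.484]
contact_force: [-5.7, -0.1, 6.3]
grip_width: 43.7
finger_force: 30.0
time: 6.97
tool_pos: [598.4, -81.6, 7.3]
tcp_rot: [-3.137, -0.001, 1.483]
contact_force: [-7.9, 0.3, 7.6]
grip_width: 43.9
finger_force: 29.9
```

```bash
python3 -m handwheel '0 0.02 0 0 0 0 -1;0 0.02 0 0 0 0 -1;0 0.02 0 0 0 0 -1' 
python3 -m handwheel '0 0.02 0 0 0 0 -1;0 0.02 0 0 0 0 -1;0 0.02 0 0 0 0 -1'
```

```text
time: 7.22
tool_pos: [598.6, -81.4, 7.3]
tcp_rot: [-3.133, -0.001, 1.483]
contact_force: [-14.5, 0.4, 12.9]
grip_width: 44.0
finger_force: 30.0
time: 7.47
tool_pos: [598.6, -81.3, 7.3]
tcp_rot: [-3.129, -0.001, 1.484]
contact_force: [-20.7, 0.7, 18.0]
grip_width: 44.1
finger_force: 30.0
```

```bash
python3 -m handwheel '-0.03 -0.02 0 0 0 0 -1;-0.06 -0.02 0 0 0 0 -1;-0.09 -0.02 0 0 0 0 -1;-0.09 -0.02 0 0 0 0 -1;-0.09 -0.02 0 0 0 0 -1' 
python3 -m handwheel '-0.02 0 0 0 0 0 -1;-0.02 0 0 0 0 0 -1;-0.02 0 0 0 0 0 -1'
python3 -m handwheel '-0.02 0 0 0 0 0 -1;-0.02 0 0 0 0 0 -1;-0.02 0 0 0 0 0 -1'
```

```text
time: 7.88
tool_pos: [598.1, -87.2, 7.2]
tcp_rot: [-3.133, -0.005, 1.483]
contact_force: [-11.5, 13.0, 12.5]
grip_width: 44.0
finger_force: 30.0
time: 8.13
tool_pos: [598.0, -88.7, 7.2]
tcp_rot: [-3.133, -0.005, 1.484]
contact_force: [-11.1, 16.3, 14.1]
grip_width: 43.7
finger_force: 30.0
time: 8.38
tool_pos: [597.8, -90.6, 7.2]
tcp_rot: [-3.133, -0.006, 1.483]
contact_force: [-10.0, 16.2, 13.9]
grip_width: 43.5
finger_force: 30.0
```

```bash
python3 -m handwheel '-0.02 0 0 0 0 0 -1;-0.02 0 0 0 0 0 -1;-0.02 0 0 0 0 0 -1'
python3 -m handwheel '-0.02 0 0 0 0 0 -1;-0.02 0 0 0 0 0 -1;-0.02 0 0 0 0 0 -1'
python3 -m handwheel '-0.015 0 0 0 0 0 -1;-0.015 0 0 0 0 0 -1;-0.015 0 0 0 0 0 -1'
```

```text
time: 8.63
tool_pos: [597.7, -92.0, 7.2]
tcp_rot: [-3.133, -0.006, 1.483]
contact_force: [-10.3, 18.2, 13.5]
grip_width: 43.5
finger_force: 30.0
time: 8.88
tool_pos: [597.7, -92.2, 7.2]
tcp_rot: [-3.133, -0.009, 1.483]
contact_force: [-9.6, 24.7, 13.4]
grip_width: 43.7
finger_force: 30.0
time: 9.13
tool_pos: [597.7, -92.3, 7.1]
tcp_rot: [-3.133, -0.011, 1.483]
contact_force: [-8.4, 31.0, 13.5]
grip_width: 44.0
finger_force: 30.0
```

```bash
python3 -m handwheel '0 0 0 0 0 0 -0.4;0 0 0 0 0 0 0.3;0 0 0 0 0 0 1;0 0 0 0 0 0 1;0 0 0 0 0 0 1'
python3 -m handwheel '0 0 -0.4 0 0 0 1;0 0 -0.8 0 0 0 1;0 0 -1 0 0 0 1;0 0 -1 0 0 0 1' | head -3
python3 -m handwheel '0.9 0 -1 0 0 0 1;0.9 0 -1 0 0 0 1;0.9 0 -1 0 0 0 1;0.9 0 -1 0 0 0 1;0.9 0 -1 0 0 0 1;0.9 0 -1 0 0 0 1' | head -3
python3 - <<'E'
from h import *
p=viewer.capture("wrist");save(p,"pics/w4.png");np.save("w4.npy",p,allow_pickle=True)
np.set_printoptions(precision=1,suppress=True)
D=np.array([592.8,-147.1]);c,s=np.cos(1.483),np.sin(1.483)
for X in ((0,-22,44),(0,22,44),(110,22,44),(110,-22,44),(22,0,52),(12,-29,30),(98,-29,30),(237,0,22),(297,17.5,39.5)):
  print(X,np.array(px(p,[D[0]+c*X[0]-s*X[1],D[1]+s*X[0]+c*X[1],X[2]])))
E
```

```text
time: 9.55
tool_pos: [601.0, -101.2, 7.1]
tcp_rot: [3.141, 0.0, 1.483]
contact_force: [-0.5, -0.1, 0.3]
grip_width: 66.1
finger_force: 0.0
time: 9.88
tool_pos: [604.0, -102.5, 112.8]
tcp_rot: [3.132, 0.002, 1.482]
time: 10.38
tool_pos: [608.4, -11.8, 206.0]
tcp_rot: [-3.14, 0.001, 1.483]
(0, -22, 44) [293.6 325.3]
(0, 22, 44) [250.2 325.2]
(110, 22, 44) [248.  221.5]
(110, -22, 44) [295.3 221.5]
(22, 0, 52) [271.8 310.2]
(12, -29, 30) [299.9 307.4]
(98, -29, 30) [301.6 229. ]
(237, 0, 22) [271.6  78.2]
(297, 17.5, 39.5) [249.4  -3.4]
```

View pics/w4.png

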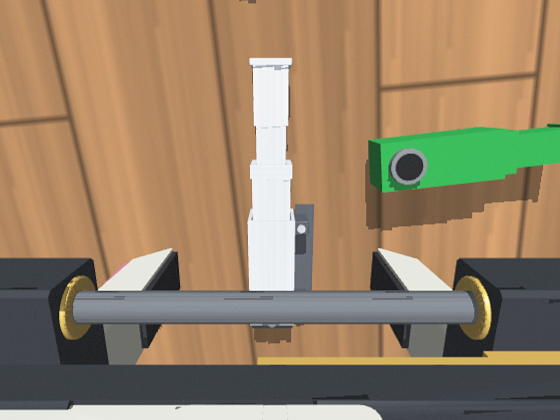

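```bash
python3 - <<'E'
from h import *
p=np.load("w4.npy",allow_pickle=True).item()
f=p["frame"]
a=cv2.resize(f[195:345,235:325],None,fx=4,fy=4,interpolation=cv2.INTER_CUBIC)
b=cv2.resize(f[50:200,235:305],None,fx=4,fy=4,interpolation=cv2.INTER_CUBIC)
for im,r0 in((a,195),(b,50)):
  for k in range(0,150,10): cv2.putText(im,str(r0+k),(0,k*4+4),0,.3,(255,255,0))
  for k in range(0,90,10): cv2.putText(im,str(235+k),(k*4,8),0,.3,(255,0,0))
save(p,"pics/crop2.png",np.hstack([a,b]))
E
```

```text
(no output)
```

View pics/crop2.png

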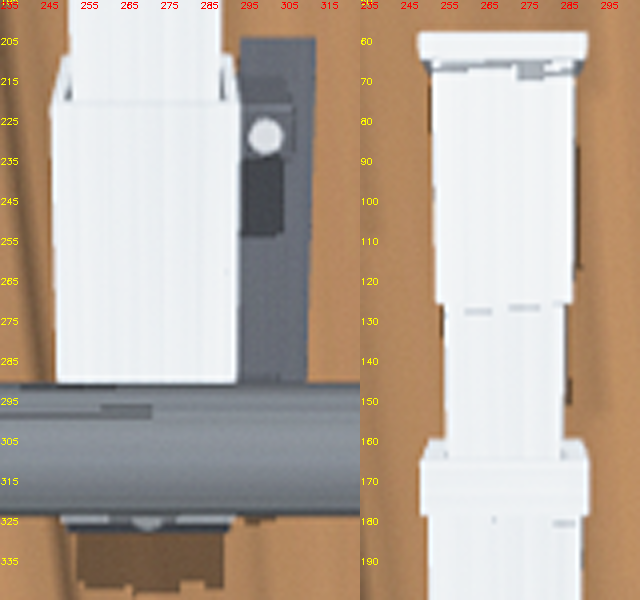

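The sleeve's mouth edge (row 220.5, columns 248–295) and the closed-end strip at row 325 match the parked prediction of 221.5 and 325. The nozzle's mouth is at row 58 and the collar face at row 165.

```bash
python3 - <<'E'
from h import *
np.set_printoptions(precision=1,suppress=True)
p=np.load("w4.npy",allow_pickle=True).item()
D=np.array([592.8,-147.1]);c,s=np.cos(1.483),np.sin(1.483);Q=np.array([[c,s],[-s,c]])
for n,uv,z in(("mouth",(270.5,58),39.5),("inner end mouthpiece",(270,125.5),37),("collar outer",(271,165),41),("collar inner",(271,178.7),41),("sleeve mouth",(271,220.5),44)):
  print(n,Q@(at(p,uv,z)-D))
o=bot.get_obs();print(o["time"],o["tool_pos"],o["tcp_rot"],Q@(np.array(o["tool_pos"][:2])-D))
E
```

```text
mouth [251.5   0.8]
inner end mouthpiece [196.6   1.4]
collar outer [162.2   0.5]
collar inner [149.8   0.6]
sleeve mouth [111.    0.6]
10.4333 [608.  -12.4 205.1] [-3.1  0.   1.5] [135.6  -3.3]
```

```bash
python3 -m handwheel '0.8 -0.04 0 0 0 0 -1;0.8 -0.04 0 0 0 0 -1;0.8 -0.04 0 0 0 0 -1' | head -3
python3 -m handwheel '0.75 0 0 0 0 0 -1;0.75 0 0 0 0 0 -1;0.75 0 0 0 0 0 -1;0.75 0 0 0 0 0 -1' | head -3
python3 -m handwheel '0 0 1 0 0 0 -1;0 0 1 0 0 0 -1;0 0 1 0 0 0 -1' | head -3
python3 -m handwheel '0 0 0.6 0 0 0 -1;0 0 0.8 0 0 0 -1;0 0 0.98 0 0 0 -1;0 0 0.98 0 0 0 -1;0 0 0.98 0 0 0 -1;0 0 0.98 0 0 0 -1'
python3 - <<'E'
from h import *
o=bot.get_obs()
D=np.array([592.8,-147.1]);c,s=np.cos(1.483),np.sin(1.483);Q=np.array([[c,s],[-s,c]])
print(Q@(np.array(o["tool_pos"][:2])-D))
E
```

```text
time: 10.68
tool_pos: [610.8, 72.8, 204.6]
tcp_rot: [-3.137, -0.002, 1.485]
time: 11.02
tool_pos: [617.8, 143.3, 204.7]
tcp_rot: [-3.138, 0.001, 1.484]
time: 11.27
tool_pos: [615.1, 140.4, 100.5]
tcp_rot: [-3.132, 0.003, 1.481]
time: 11.77
tool_pos: [619.5, 142.1, 10.4]
tcp_rot: [3.14, -0.0, 1.481]
contact_force: [0.0, -0.4, 0.3]
grip_width: 0.3
finger_force: 0.0
[290.39219883  -1.23272508]
```

```bash
python3 -m handwheel '-0.1 -0.01 0 0 0 0 -1;-0.2 -0.01 0 0 0 0 -1;-0.25 -0.01 0 0 0 0 -1;-0.3 -0.01 0 0 0 0 -1;-0.35 -0.01 0 0 0 0 -1;-0.4 -0.01 0 0 0 0 -1;-0.4 -0.01 0 0 0 0 -1' | sed -n 1,4p
python3 -m handwheel '-0.04 0 0 0 0 0 -1;-0.08 0 0 0 0 0 -1;-0.12 0 0 0 0 0 -1;-0.16 0 0 0 0 0 -1;-0.16 0 0 0 0 0 -1' | sed -n 1,4p
python3 -m handwheel '-0.03 0 0 0 0 0 -1;-0.06 0 0 0 0 0 -1;-0.06 0 0 0 0 0 -1' | sed -n 1,4p
```

```text
time: 12.35
tool_pos: [614.2, 102.6, 9.6]
tcp_rot: [3.141, 0.0, 1.482]
contact_force: [0.0, 0.4, 0.0]
time: 12.77
tool_pos: [612.4, 86.6, 9.1]
tcp_rot: [-3.141, 0.001, 1.482]
contact_force: [-0.6, -0.4, 0.1]
time: 13.02
tool_pos: [611.8, 81.0, 9.0]
tcp_rot: [-3.141, 0.0, 1.482]
contact_force: [0.2, 0.8, -0.0]
```

```bash
python3 - <<'E'
from h import *
p=viewer.capture("wrist");q=viewer.capture("side");s=viewer.capture("scene")
f=cv2.resize(q["frame"][150:310,210:340],(341,420),interpolation=cv2.INTER_CUBIC)
g=cv2.resize(s["frame"][150:270,240:350],(385,420),interpolation=cv2.INTER_CUBIC)
save(p,"pics/w5.png",np.hstack([f,g]));save(p,"pics/w5b.png")
E
```

```text
(no output)
```

View pics/w5.png

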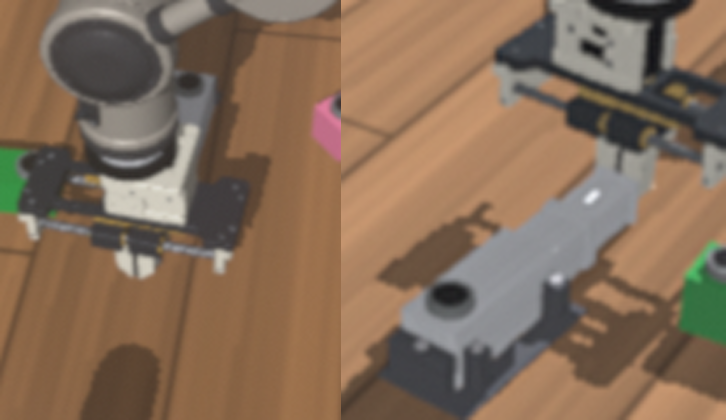

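The fingers are against the mouth and the nozzle has nearly closed into the middle tube, with the sleeve still at the blocks. I'll keep pushing.

```bash
python3 -m handwheel '-0.02 0 0 0 0 0 -1;-0.04 0 0 0 0 0 -1;-0.06 0 0 0 0 0 -1;-0.06 0 0 0 0 0 -1;-0.06 0 0 0 0 0 -1' | sed -n 1,4p
python3 -m handwheel '-0.03 0 0 0 0 0 -1;-0.06 0 0 0 0 0 -1;-0.09 0 0 0 0 0 -1;-0.12 0 0 0 0 0 -1;-0.12 0 0 0 0 0 -1;-0.12 0 0 0 0 0 -1' | sed -n 1,4p
python3 -m handwheel '-0.03 0 0 0 0 0 -1;-0.06 0 0 0 0 0 -1;-0.09 0 0 0 0 0 -1;-0.12 0 0 0 0 0 -1;-0.12 0 0 0 0 0 -1;-0.12 0 0 0 0 0 -1' | sed -n 1,4p
```

```text
time: 13.58
tool_pos: [611.3, 76.6, 9.0]
tcp_rot: [-3.141, -0.001, 1.483]
contact_force: [0.5, 5.2, -1.2]
time: 14.08
tool_pos: [610.2, 64.6, 9.0]
tcp_rot: [-3.141, -0.001, 1.483]
contact_force: [-0.2, 5.7, -0.1]
time: 14.58
tool_pos: [609.2, 52.6, 9.0]
tcp_rot: [-3.141, -0.001, 1.483]
contact_force: [0.6, 5.5, -0.1]
```

```bash
python3 - <<'E'
from h import *
s=viewer.capture("scene");q=cv2.imread("pics/a.png")
b=cv2.cvtColor(cv2.imread("pics/w5b.png"),cv2.COLOR_BGR2RGB)
g=cv2.resize(s["frame"][170:270,245:345],(420,420),interpolation=cv2.INTER_CUBIC)
p=viewer.capture("wrist")
save(s,"pics/w6.png",np.hstack([g,cv2.resize(b,(380,420)),])) 
save(s,"pics/w6.png",np.hstack([g,cv2.resize(p["frame"][150:,180:400],(350,420))]))
E
```

```text
(no output)
```

View pics/w6.png

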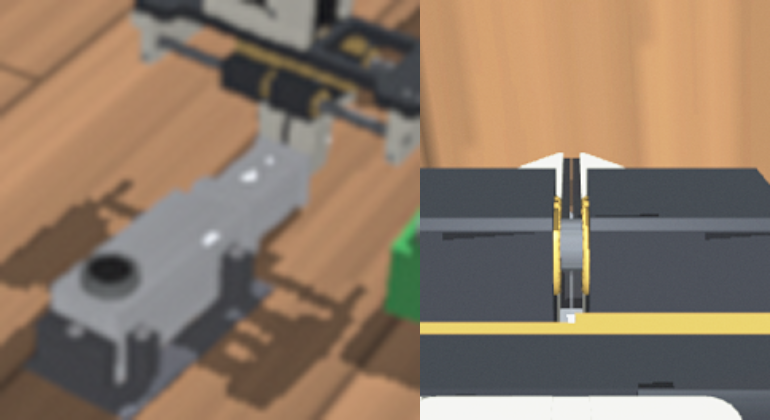

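The mouthpiece sits directly at the collar and the middle tube is mostly in, with the sleeve still against the blocks. I'll push the rest of the way home.

```bash
python3 -m handwheel '-0.03 0 0 0 0 0 -1;-0.06 0 0 0 0 0 -1;-0.09 0 0 0 0 0 -1;-0.12 0 0 0 0 0 -1;-0.12 0 0 0 0 0 -1;-0.12 0 0 0 0 0 -1' | sed -n 1,4p
python3 -m handwheel '-0.02 0 0 0 0 0 -1;-0.04 0 0 0 0 0 -1;-0.04 0 0 0 0 0 -1;-0.04 0 0 0 0 0 -1' | sed -n 1,4p
python3 -m handwheel '-0.02 0 0 0 0 0 -1;-0.03 0 0 0 0 0 -1;-0.03 0 0 0 0 0 -1;-0.03 0 0 0 0 0 -1' | sed -n 1,4p
```

```text
time: 15.18
tool_pos: [608.1, 40.7, 9.0]
tcp_rot: [-3.141, -0.001, 1.483]
contact_force: [0.8, 5.0, -1.6]
time: 15.52
tool_pos: [608.1, 40.3, 9.2]
tcp_rot: [3.141, -0.006, 1.483]
contact_force: [2.7, 20.3, -0.1]
time: 15.85
tool_pos: [608.0, 40.1, 9.4]
tcp_rot: [3.141, -0.009, 1.483]
contact_force: [3.8, 31.6, 1.3]
```

```bash
python3 -m handwheel '0.2 0 0 0 0 0 -1;0.4 0 0 0 0 0 -1;0.4 0 0 0 0 0 -1' | sed -n 1,4p
python3 -m handwheel '0 0 -1 0 0 0 -1;0 0 -1 0 0 0 -1;0 0 -1 0 0 0 -1' | sed -n 1,2p
python3 -m handwheel '-0.9 0 -1 0 0 0 1;-0.9 0 -1 0 0 0 1;-0.9 0 -1 0 0 0 1;-0.9 0 -1 0 0 0 1;-0.9 0 -1 0 0 0 1;-0.9 0 -1 0 0 0 1' | head -3
python3 - <<'E'
from h import *
np.set_printoptions(precision=1,suppress=True)
p=viewer.capture("wrist")
D=np.array([592.8,-147.1]);c,s=np.cos(1.483),np.sin(1.483);Q=np.array([[c,s],[-s,c]])
W=lambda X:[D[0]+c*X[0]-s*X[1],D[1]+s*X[0]+c*X[1],X[2]]
f=p["frame"].astype(int);wh=(f.min(2)>150)&((f.max(2)-f.min(2))<25)
for n,X in (("end",(0,0,44)),("mouth sleeve",(110,0,44)),("collar",(122,0,41)),("nozzle",(177,0,39.5))): print(n,np.array(px(p,W(X))))
u=int(px(p,W((140,0,39)))[0]); rows=np.where(wh[:300,u])[0]; print("white rows",rows.min(),Q@(at(p,(u,rows.min()),39.5)-D))
g=cv2.cvtColor(p["frame"],cv2.COLOR_RGB2GRAY)
for x in (25,45,65,85,100,105,116,150,170):
  a=px(p,W((x,0,44 if x<110 else 39)));r=int(round(a[1]));k=np.where(wh[r,int(a[0])-60:int(a[0])+60])[0]+int(a[0])-60
  if len(k): print(x,"row",r,"cols",k.min(),k.max(),"pred +-22",px(p,W((x,22,44)))[0],px(p,W((x,-22,44)))[0])
cu=int(px(p,W((100,0,44)))[0])
print(np.c_[np.arange(60,330),g[60:330,cu-17],g[60:330,cu],g[60:330,cu+21]][::2].tolist())
E
```

```text
time: 16.1
tool_pos: [611.0, 75.6, 9.1]
tcp_rot: [-3.141, -0.0, 1.486]
contact_force: [-1.0, 0.9, 0.6]
time: 16.35
tool_pos: [613.3, 72.0, 114.1]
time: 16.85
tool_pos: [602.9, -17.5, 208.6]
tcp_rot: [-3.141, -0.0, 1.481]
end [277.  318.6]
mouth sleeve [277.  214.6]
collar [277.  201.3]
nozzle [277.  141.1]
white rows 138 [179.7   0. ]
45 row 278 cols 217 336 pred +-22 254.59881703791595 299.45185308865626
65 row 259 cols 217 336 pred +-22 254.25152883986232 299.8064697685242
85 row 240 cols 254 299 pred +-22 253.89319976122732 300.1723630238613
100 row 225 cols 253 308 pred +-22 253.616886822632 300.4545106923713
105 row 220 cols 253 309 pred +-22 253.52329478499445 300.55007942642
116 row 207 cols 255 298 pred +-22 253.31470776341163 300.76307255409205
150 row 171 cols 260 292 pred +-22 252.64566912619978 301.4462499807161
170 row 149 cols 260 292 pred +-22 252.2340024343532 301.86662119089016
[[60, 147, 143, 139], [62, 147, 143, 137], [64, 147, 143, 136], [66, 145, 142, 144], [68, 146, 143, 146], [70, 145, 143, 152], [72, 147, 142, 151], [74, 146, 142, 149], [76, 146, 142, 148], [7
[... 2048 characters left out ...]
 246], [266, 239, 239, 246], [268, 239, 239, 246], [270, 239, 239, 245], [272, 239, 240, 246], [274, 239, 240, 246], [276, 239, 240, 246], [278, 240, 240, 247], [280, 239, 240, 248], [282, 239, 240, 247], [284, 239, 224, 247], [286, 240, 142, 248], [288, 240, 158, 248], [290, 210, 130, 212], [292, 93, 100, 113], [294, 140, 137, 139], [296, 132, 104, 129], [298, 110, 112, 143], [300, 143, 141, 140], [302, 145, 147, 146], [304, 148, 150, 147], [306, 145, 144, 146], [308, 143, 143, 142], [310, 142, 142, 144], [312, 135, 133, 135], [314, 130, 129, 128], [316, 122, 122, 122], [318, 116, 119, 118], [320, 114, 115, 114], [322, 92, 91, 89], [324, 84, 83, 122], [326, 90, 91, 141], [328, 86, 91, 142]]
```

```bash
python3 -c "
from plant import bot
o=bot.get_obs();print(o['tool_pos'],o['dq'],o['contact_force'])
print(bot.close_job())"
```

```text
[602.44344339 -16.66093819 207.60293406] [ 0.02048552  0.01785262  0.00994959  0.00050259  0.00228983 -0.00226363] [ 0.99844681 -0.38455396  0.85612727]
the job is handed in; nothing more can be done
None
```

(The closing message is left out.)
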